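# Stir the sorted residue before subsampling

### The arm

A 7-joint arm with a two-finger parallel gripper is mounted at the origin on the work surface. World frame = base frame: x ahead of the robot, y to its left, z up, the work surface at z = 0. Lengths are in m, angles in rad, forces in N, time in s.
With the tool pointing down it reaches from about 0.425 to 0.8 m from the base axis. Payload 8.3 kg.
Tool frame: the origin (TCP) lies on the centre line of the jaws, within the pads' length; the fingertips stand 17 mm ahead of it and the grasp point (between the pads) lies 2 mm behind it; z points along the fingers, y is the line along which they close (so a half turn about z gives the same grasp; the last joint's range is limited). The gripper opens to 85 mm and grips with 20 to 120 N. Pads are 22 mm wide; open, the fingers measure 114 mm over their backs; the gripper's body (76 mm by 85 mm) begins 54 mm behind the grasp point. The pads swing forward as they close: fully open they stand 13 mm farther back than shut.
Start: joints at [-1.31, 0.383, 0.016, 1.37, -0.006, 1.388, -0.046], TCP at [0.199, 0.593, 0.248] pointing down, gripper open.
Joint ranges: [-2.95, 2.95], [-0.25, 2.06], [-1.52, 1.56], [0.18, 2.33], [-1.44, 4.58], [0.02, 2.06], [-3.01, 3.01]. Speed limits (rad/s): [2.39, 2.39, 3.01, 3.01, 3.14, 3.14, 3.14].

### API

Orientations are given as a unit quaternion [w, x, y, z].
In Python, from rig import manip, viewer gives the robot as it stands. The module is installed in compiled form; this text tells all that it offers.
- The arm moves only by the tool jog_arm, never from a script. Its argument "moves" is one flat list of numbers, 5 for each row, row after row: the shift along the tool's x, y, z in units of 0.75 m (1.0 is 0.75 m), then the turn about the tool's z in units of 180 degrees (1.0 is 180 degrees), then the opening, from -1 (shut) to 1 (fully open). In form: [dx, dy, dz, yaw, claw, dx, dy, dz, yaw, claw, ...]. A call has 1 to 10 rows; each row is the pose to reach, as a shift and turn from the pose commanded when the call began, along the tool's axes at that moment, turning the shorter way round; what a row does not reach only later rows make up. A row lasts 1/8 s, in which the tool goes at most 62.5 mm and 10.7 degrees, less where a joint would pass 70% of its speed; a pose out of reach is approached as far as the arm can. A call with a number of a shift or a turn outside -1 to 1 is refused whole. A call with a gripper value outside its range is refused whole. The fingers move at their own pace and stop on an object; "force" is the grip in N (left out, the last holds). Time passes only in rows, so rows that repeat a pose let the fingers close. It gives the time, the measured TCP pose, the force, the opening and the grip force at its end, in the units of the state.
- manip.get_state(): the state, without advancing time (a new reading comes with each control period).
- viewer.capture(name): name is "side" or "top"; returns (picture, depth): 400x640x3 uint8, red, green, blue; 400x640 float32, m along the optical axis (not along the pixel's ray), 0 where there is no reading.
- viewer.calibration(name): a dict with "fx", "fy", "cx", "cy" (pixels), "R" (3x3) and "t" (3): a world point X has camera coordinates R X + t. Camera axes: x right, y down, z forward; pixel columns grow to the right and rows downward; lengths in m; the calibration is good to about 2 mm. A picture is of the moment at which its call begins. calibration takes no time and is no camera call.
- manip.hand_in(): hands the job in; it is judged then, once.
The state is a dict: "clock": time; "q": joint angles; "dq": joint speeds; "tau": joint torques, N m; "tcp_pos": TCP position; "tcp_rot": TCP orientation; "ft_force": force on the tool from outside, world axes, zero at the start; "wrist_torque": the same for the moment, N m; "grip_width": finger opening in m; "grasp_force": force on a finger pad.
Only numpy, scipy, OpenCV 4.12 (cv2) and the standard library are available. Lean on these libraries where they do the work, as an engineer would, in place of code of your own. Each camera call takes 0.05 s, during which the arm holds its last target. There are 200 camera calls.

### The job

Mix the black and light-brown residue pieces in the white bowl. Lift the stirrer off its rest and lean it steel foot first in the blue jar, let it go, then take it again by its red end; holding it upright with its foot close to the bowl's floor, stir round and round in full, wide circles until pieces of both kinds have been carried well away from their places (four rounds should do). Then lean the stirrer in the blue jar again, foot first, and let go; keep every piece in the bowl, do not shove or tip the bowl or the jar, and leave the other things alone.

Things in the scene. Friction and masses are not known exactly. Their poses are not given: they have to be found in the camera images.
- stirrer: straight round stirrer, 190 mm long, 12 mm thick, 60 g: bare steel foot (60 mm, round-ended), pale wood shaft (75 mm), red grip (55 mm). Origin on its axis at mid-length; its x axis runs from the foot to the red end. It balances about 80 mm from the foot. It starts lying level in the rest
- stirrer_foot (a point): tip of the stirrer's rounded steel foot, on its axis, 95 mm from its origin
- stirrer_head (a point): centre of the red end face of the stirrer, on its axis, 95 mm from its origin
- rest: grey plastic stirrer rest, fixed: a base plate 190 x 46 x 5 mm with two V forks 12 mm wide, 75 mm towards the foot and 80 mm towards the red end from its middle, tops 52 mm high; the stirrer lies in the forks along the rest's x axis with its axis 37 mm above the table, free to be gripped between the forks. Origin: centre of the underside
- bowl: white straight-sided glazed bowl, loose, 1.2 kg, 114 mm outside, 104 mm inside diameter, 75 mm high, floor 6 mm thick; holds the eight pieces. Origin: centre of the underside, z up
- jar: empty blue tool jar, loose, 0.8 kg, 80 mm outside, 72 mm inside diameter, 85 mm high, floor 6 mm thick; the stirrer leans in it from the floor's edge up to the far rim, about 40 degrees off upright. Origin: centre of the underside, z up
- beaker: bystander: empty glass beaker, 72 mm across, 95 mm high. Origin: centre of the underside
- specimen_jar: bystander: capped clear specimen jar, 52 mm across, 75 mm high. Origin: centre of the underside
- mouse: bystander: red computer mouse, 62 mm across, 30 mm high. Origin: centre of the underside
- dark0: charcoal-black chunk, 18 x 15 x 14 mm, 11 g, starts with the other black ones in one half of the bowl, on its floor. Origin: centre of its underside
- dark1: charcoal-black chunk, 18 x 15 x 14 mm, 11 g, starts with the other black ones in one half of the bowl, on its floor. Origin: centre of its underside
- dark2: charcoal-black chunk, 18 x 15 x 14 mm, 11 g, starts with the other black ones in one half of the bowl, on its floor. Origin: centre of its underside
- dark3: charcoal-black chunk, 18 x 15 x 14 mm, 11 g, starts with the other black ones in one half of the bowl, on its floor. Origin: centre of its underside
- pale0: light tan-brown (pale) chunk, 18 x 15 x 14 mm, 11 g, starts with the other pale ones in the other half of the bowl, on its floor. Origin: centre of its underside
- pale1: light tan-brown (pale) chunk, 18 x 15 x 14 mm, 11 g, starts with the other pale ones in the other half of the bowl, on its floor. Origin: centre of its underside
- pale2: light tan-brown (pale) chunk, 18 x 15 x 14 mm, 11 g, starts with the other pale ones in the other half of the bowl, on its floor. Origin: centre of its underside
- pale3: light tan-brown (pale) chunk, 18 x 15 x 14 mm, 11 g, starts with the other pale ones in the other half of the bowl, on its floor. Origin: centre of its underside

How it is judged:
By the outcome, as a careful person would: the job done as asked, in the order asked, and still so for the second after the job is handed in, with the robot touching nothing.
It also fails if it takes over 72 s, if anything falls off the work surface, if the arm or the gripper's body presses on something with over 40 N, if the wrist force passes 120 N, or if a joint passes its speed limit or range.

## Working session

There is one attempt and no reset: what is moved stays moved. The work goes in short steps, Python scripts to look and compute and a tool call to move; the robot and the scene stay as the last step left them, time stands still between calls to the robot, and variables do not carry over. Pictures are saved under pics/ and viewed, at most 10 in all, crops included, and the job is handed in when it is done.

Besides the shell and the picture viewer there is one more tool, called after "Emit:" in YAML: its name, and indented under it one key for each argument. jog_arm: Moves the arm, as the interface text tells. Its arguments: {"type":"object","properties":{"moves":{"type":"array","items":{"type":"number","minimum":-1,"maximum":1}},"force":{"type":"number"}},"required":["moves"]}

```bash
mkdir -p pics
python3 - <<'E'
from rig import manip, viewer
import cv2,numpy as np
for n in("side","top"):
    p,d=viewer.capture(n); cv2.imwrite(f"pics/{n}0.png",p[:,:,::-1]); np.savez(f"{n}0.npz",p=p,d=d)
    c=viewer.calibration(n); print(n,c["fx"],c["cx"],c["cy"],np.round(c["R"],3).tolist(),np.round(-np.array(c["R"]).T@np.array(c["t"]),3))
s=manip.get_state();print({k:np.round(v,3).tolist() for k,v in s.items()})
E
```

```text
side 470.47635765263453 308.83074037561045 194.6593297146469 [[0.821, -0.57, 0.003], [-0.432, -0.626, -0.649], [0.372, 0.532, -0.761]] [ 0.228 -0.427  0.819]
top 425.68846430271725 316.6179491538474 202.88724930985325 [[-0.143, -0.99, -0.005], [-0.962, 0.14, -0.235], [0.233, -0.029, -0.972]] [0.414 0.122 0.955]
{'clock': 0.1, 'q': [-1.31, 0.384, 0.016, 1.371, -0.006, 1.388, -0.047], 'dq': [0.002, -0.001, 0.001, -0.003, 0.0, 0.0, -0.001], 'tau': [0.003, -62.913, 0.847, -37.276, 0.017, 0.01, 0.0], 'tcp_pos': [0.199, 0.592, 0.247], 'tcp_rot': [-0.0, 0.161, 0.987, -0.001], 'ft_force': [0.499, -0.651, -1.196], 'wrist_torque': [0.008, -0.017, -0.042], 'grasp_force': 0.0, 'grip_width': 0.085}
```

View pics/top0.png

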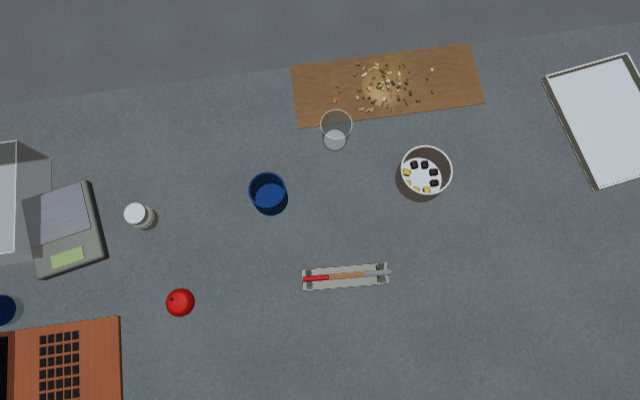

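View pics/side0.png

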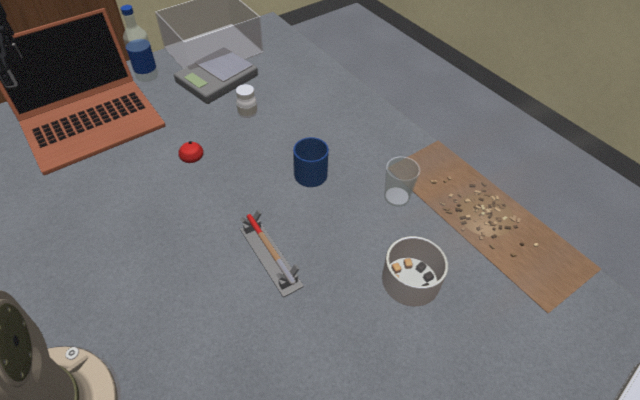

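Top view: the stirrer lies at (305–390, 270–280) with its red end on the left. The jar rim is at (267,186), the bowl rim at (426,170), the beaker at (336,130), and the mouse at (180,302). The side view shows the same layout with the arm out of the way. Next I'll measure positions.

```bash
cat > h.py <<'E'
from rig import manip, viewer
import cv2,numpy as np
from scipy.spatial.transform import Rotation as Ro
def cast(n,uv,z):
    c=viewer.calibration(n);R=np.array(c["R"]);o=-R.T@np.array(c["t"])
    uv=np.atleast_2d(np.asarray(uv,float))
    d=np.c_[(uv[:,0]-c["cx"])/c["fx"],(uv[:,1]-c["cy"])/c["fy"],np.ones(len(uv))]@R
    return o+d*((z-o[2])/d[:,2])[:,None]
def pts(n,p,d,m):
    c=viewer.calibration(n);R=np.array(c["R"]);t=np.array(c["t"])
    v,u=np.nonzero(m&(d>0));z=d[v,u]
    return (np.c_[(u-c["cx"])/c["fx"]*z,(v-c["cy"])/c["fy"]*z,z]-t)@R
def rel(dxyz,s=None):
    "world shift -> tool units"
    s=s or manip.get_state();w,x,y,z=s["tcp_rot"]
    return Ro.from_quat([x,y,z,w]).inv().apply(dxyz)/.75
def circ(P):
    A=np.c_[2*P[:,:2],np.ones(len(P))];s=np.linalg.lstsq(A,(P[:,:2]**2).sum(1),rcond=None)[0]
    return s[:2],np.sqrt(s[2]+s[0]**2+s[1]**2)
def hsv(p): return cv2.cvtColor(p,cv2.COLOR_RGB2HSV).astype(int)
E
python3 - <<'E'
from h import *
for n in("top","side"):
    z=np.load(n+"0.npz");p,d=z["p"],z["d"];H=hsv(p);h,s,v=H[...,0],H[...,1],H[...,2]
    yy,xx=np.mgrid[:400,:640]
    red=((h<6)|(h>174))&(s>170)&(v>80)
    blue=(h>100)&(h<125)&(s>130)
    if n=="top": redm=red&(xx>290)&(xx<400); bm=blue&(xx>230)&(xx<310)
    else: redm=red&(xx>235)&(yy>205); bm=blue&(xx>280)&(xx<340)&(yy>120)
    for nm,m,zz in(("red",redm,.041),("orange",(h>8)&(h<20)&(s>100)&(((xx>300)&(xx<400)&(yy>255)&(yy<300)) if n=="top" else ((xx>240)&(xx<300)&(yy>200)&(yy<300))),.041)):
        v2,u2=np.nonzero(m);q=cast(n,np.c_[u2,v2],zz);c=q.mean(0);w=np.linalg.svd(q-c)[2][0];e=(q-c)@w
        print(n,nm,len(q),c.round(4),w.round(3),(c+w*e.min()).round(4),(c+w*e.max()).round(4))
    P=pts(n,p,d,bm);P=P[P[:,2]>.078];print(n,"jar",len(P),circ(P),P[:,2].max())
    bb=(xx>390)&(xx<460)&(yy>130)&(yy<210) if n=="top" else (xx>370)&(xx<455)&(yy>230)&(yy<310)
    P=pts(n,p,d,bb);P=P[(P[:,2]>.070)&(P[:,2]<.082)];print(n,"bowl",len(P),circ(P))
    P=pts(n,p,d,bb&(((v<70)&(v>0))|((s>110)&(h>8)&(h<22))));print("pieces top z",len(P))
    for nm,mm in(("dark",bb&(v<60)),("pale",bb&(s>100)&(h>5)&(h<22))):
        k,l,st,ce=cv2.connectedComponentsWithStats(mm.astype(np.uint8))
        for i in range(1,k):
            if st[i,4]>12: print(n,nm,st[i,4],cast(n,ce[i],.020).round(3))
E
```

```text
top red 116 [0.4718 0.1204 0.041 ] [-0.077 -0.997  0.   ] [0.4739 0.1474 0.041 ] [0.4698 0.0941 0.041 ]
top orange 152 [0.4676 0.0556 0.041 ] [-0.058 -0.998 -0.   ] [0.4698 0.0925 0.041 ] [0.4655 0.0195 0.041 ]
top jar 222 (array([0.66749335, 0.19770619]), np.float64(0.03754532769929628)) 0.0888644976631131
top bowl 404 (array([ 0.665378 , -0.1491142]), np.float64(0.054205941797087716))
pieces top z 323
top dark 35 [[ 0.695 -0.141  0.02 ]]
top dark 39 [[ 0.692 -0.165  0.02 ]]
top dark 42 [[ 0.672 -0.182  0.02 ]]
top dark 38 [[ 0.647 -0.177  0.02 ]]
top pale 25 [[ 0.68  -0.121  0.02 ]]
side red 85 [0.4702 0.1178 0.041 ] [ 0.075  0.997 -0.   ] [0.4684 0.0936 0.041 ] [0.4722 0.1434 0.041 ]
side orange 21 [0.4632 0.0493 0.041 ] [0.087 0.996 0.   ] [0.4606 0.0192 0.041 ] [0.4669 0.0917 0.041 ]
side jar 223 (array([0.66514684, 0.19357479]), np.float64(0.03754987532813966)) 0.08869191003716569
side bowl 586 (array([ 0.66249354, -0.15318861]), np.float64(0.05429154676167946))
pieces top z 28
side pale 31 [[ 0.68  -0.124  0.02 ]]
side pale 39 [[ 0.654 -0.12   0.02 ]]
```

Run:
```python
from h import *
s=manip.get_state();print(rel(np.array([.470,.103,.12])-s["tcp_pos"]).round(4))
w,x,y,z=s["tcp_rot"];M=Ro.from_quat([x,y,z,w]).as_matrix();a=np.degrees(np.arctan2(M[1,1],M[0,1]));print(a,(a+4.2)/180)
```

```text
[-0.5505 -0.5029  0.1707]
71.44827464907272 0.4202681924948484
```

Emit:
jog_arm:
  moves: [-0.5505,-0.5029,0.1707,0.42,1,-0.5505,-0.5029,0.1707,0.42,1,-0.5505,-0.5029,0.1707,0.42,1,-0.5505,-0.5029,0.1707,0.42,1,-0.5505,-0.5029,0.1707,0.42,1,-0.5505,-0.5029,0.1707,0.42,1,-0.5505,-0.5029,0.1707,0.42,1,-0.5505,-0.5029,0.1707,0.42,1,-0.5505,-0.5029,0.1707,0.42,1,-0.5505,-0.5029,0.1707,0.42,1]

```text
clock: 1.35
tcp_pos: [0.471, 0.0987, 0.1194]
tcp_rot: [0.001, 0.735, 0.678, -0.001]
ft_force: [0.2, 0.7, 0.6]
grip_width: 0.0856
grasp_force: 0.0
```

Emit:
jog_arm:
  moves: [0,0,0,0,1,0,0,0,0,1]

```text
clock: 1.6
tcp_pos: [0.4697, 0.1055, 0.1203]
tcp_rot: [-0.0, 0.731, 0.682, 0.0]
ft_force: [0.2, 0.2, 0.8]
grip_width: 0.0851
grasp_force: 0.0
```

Run:
```python
from h import *
s=manip.get_state();print(s["clock"],s["tcp_pos"],s["q"],rel(np.array([.470,.103,.035])-s["tcp_pos"]).round(4))
w,x,y,z=s["tcp_rot"];M=Ro.from_quat([x,y,z,w]).as_matrix();a=np.degrees(np.arctan2(M[1,1],M[0,1]));print(a)
```

```text
1.6 [0.4696773  0.10546402 0.12033285] [-0.74774813  0.19653683  0.5165441   1.9424442  -0.11347678  1.03080387
 -0.25077726] [-0.0033  0.0007  0.1138]
-4.000185668662734
```

Emit:
jog_arm:
  moves: [-0.003,0.0007,0.04,0,1,-0.003,0.0007,0.08,0,1,-0.003,0.0007,0.1137,0,1,-0.003,0.0007,0.1137,0,1,-0.003,0.0007,0.1137,0,-1,-0.003,0.0007,0.1137,0,-1,-0.003,0.0007,0.1137,0,-1,-0.003,0.0007,0.1137,0,-1,-0.003,0.0007,0.1137,0,-1,-0.003,0.0007,0.1137,0,-1]
  force: 30

```text
clock: 2.85
tcp_pos: [0.4697, 0.1015, 0.0351]
tcp_rot: [-0.001, 0.732, 0.681, -0.001]
ft_force: [-4.8, -0.3, 6.4]
grip_width: 0.0106
grasp_force: 29.2
```

Emit:
jog_arm:
  moves: [0,0,-0.06,0,-1,0,0,-0.12,0,-1,0,0,-0.18,0,-1,0,0,-0.24,0,-1,0,0,-0.24,0,-1]
  force: 20

```text
clock: 3.48
tcp_pos: [0.4725, 0.1016, 0.2186]
tcp_rot: [0.001, 0.732, 0.681, 0.003]
ft_force: [-0.0, -0.5, -1.6]
grip_width: 0.0107
grasp_force: 28.4
```

Run:
```python
from h import *
s=manip.get_state();print(s["tcp_pos"],s["grip_width"],s["grasp_force"])
a,_=viewer.capture("side");b,_=viewer.capture("top")
cv2.imwrite("pics/lift.png",np.hstack([a[50:350,130:480],b[100:400,190:540]])[:,:,::-1])
```

```text
[0.47254136 0.1016354  0.21855084] 0.010740322971979506 28.393453527241945
```

View pics/lift.png

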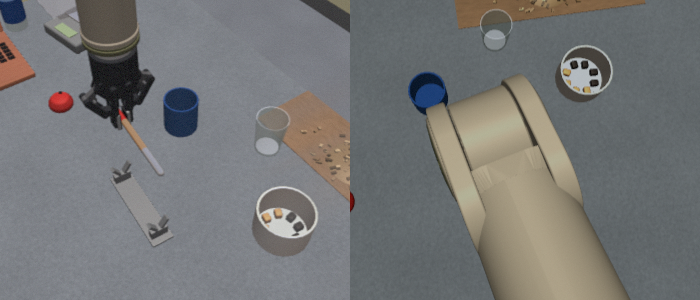

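The side view shows the stirrer held at its red end, with the foot reaching (160,170) in the crop. The top view is blocked by the arm. I'll measure its tilt by depth, after a short settle at 20 N.

Emit:
jog_arm:
  moves: [0,0,0,0,-1,0,0,0,0,-1]
  force: 20

```text
clock: 3.82
tcp_pos: [0.47, 0.1011, 0.2138]
tcp_rot: [-0.0, 0.732, 0.681, -0.001]
ft_force: [0.9, -0.9, -0.5]
grip_width: 0.0108
grasp_force: 28.4
```

```bash
cat >> h.py <<'E'
def rod(n="side",lo=.0,verbose=True):
    s=manip.get_state();p,d=viewer.capture(n);H=hsv(p);h,sa=H[...,0],H[...,1]
    m=(h>8)&(h<20)&(sa>100)
    P=pts(n,p,d,m);t=np.array(s["tcp_pos"]);P=P[(np.linalg.norm(P-t,axis=1)<.2)&(P[:,2]>lo)]
    c=np.median(P,0);P=P[np.linalg.norm(P-c,axis=1)<.05];c=P.mean(0);w=np.linalg.svd(P-c)[2][0];w*=np.sign(w[2]);e=(P-c)@w
    ax=t+[0,0,.002]
    v=ax-c  # direction through grasp point (centre line)
    print(n,len(P),"wood axis",w.round(3),"tilt",np.degrees(np.arccos(w[2])).round(1),"ends",(c+w*e.min()).round(3),(c+w*e.max()).round(3),"tcp",t.round(4),"grip",s["grasp_force"],"clock",s["clock"],"F",np.round(s["ft_force"],1))
    return p,d
E
python3 -c "
from h import *
rod()"
```

```text
side 61 wood axis [0.079 0.997 0.012] tilt 89.3 ends [0.46  0.017 0.22 ] [0.466 0.09  0.221] tcp [0.47   0.1011 0.2138] grip 28.39396510273218 clock 3.825 F [ 0.9 -0.9 -0.5]
```

Emit:
jog_arm:
  moves: [0,0,0.07,0,-1,0,0,0.14,0,-1,0,0,0.205,0,-1,0,0,0.205,0,-1,0,0,0.205,0,-0.75]

```text
clock: 4.5
tcp_pos: [0.4716, 0.1013, 0.0626]
tcp_rot: [0.0, 0.732, 0.681, 0.0]
ft_force: [0.8, 0.4, -1.1]
grip_width: 0.0105
grasp_force: 28.3
```

Emit:
jog_arm:
  moves: [0,0,0,0,-0.74]

```text
clock: 4.62
tcp_pos: [0.4722, 0.1018, 0.0634]
tcp_rot: [0.001, 0.732, 0.681, 0.002]
ft_force: [0.6, -0.5, -1.3]
grip_width: 0.0111
grasp_force: 19.2
```

Emit:
jog_arm:
  moves: [0,0,0,0,-0.732]

```text
clock: 4.75
tcp_pos: [0.4716, 0.1017, 0.0628]
tcp_rot: [0.0, 0.732, 0.681, 0.001]
ft_force: [-0.4, -0.3, -2.0]
grip_width: 0.0115
grasp_force: 10.7
```

```bash
python3 -c "
from h import *
rod()"
```

```text
side 21 wood axis [0.101 0.995 0.025] tilt 88.6 ends [0.462 0.028 0.068] [0.468 0.091 0.07 ] tcp [0.4716 0.1017 0.0628] grip 10.654373606666923 clock 4.75 F [-0.4 -0.3 -2. ]
```

Emit:
jog_arm:
  moves: [0,0,0,0,-0.728,0,0,0,0,-0.728]

```text
clock: 5.05
tcp_pos: [0.4706, 0.1014, 0.0614]
tcp_rot: [-0.0, 0.732, 0.681, 0.0]
ft_force: [-0.7, 0.4, -0.3]
grip_width: 0.0115
grasp_force: 6.7
```

Emit:
jog_arm:
  moves: [0,0,0,0,-0.725,0,0,0,0,-0.725]

```text
clock: 5.3
tcp_pos: [0.4706, 0.1013, 0.0612]
tcp_rot: [0.0, 0.732, 0.681, -0.0]
ft_force: [0.5, -0.6, -0.1]
grip_width: 0.012
grasp_force: 4.2
```

```bash
python3 -c "
from h import *
rod()"
```

```text
side 23 wood axis [0.085 0.977 0.194] tilt 78.8 ends [0.46  0.02  0.052] [0.466 0.088 0.065] tcp [0.4706 0.1013 0.0612] grip 4.192863731877878 clock 5.3 F [ 0.5 -0.6 -0.1]
```

Emit:
jog_arm:
  moves: [0,0,0,0,-0.75,0,0,-0.06,0,-0.75,0,0,-0.12,0,-0.75,0,0,-0.18,0,-0.75,0,0,-0.21,0,-0.75,0,0,-0.21,0,-0.75,0,0,-0.21,0,-0.725]

```text
clock: 6.22
tcp_pos: [0.47, 0.1012, 0.2177]
tcp_rot: [-0.0, 0.732, 0.681, -0.001]
ft_force: [-0.6, -0.3, -1.1]
grip_width: 0.012
grasp_force: 4.2
```

```bash
python3 -c "
from h import *
rod()"
```

```text
side 62 wood axis [0.081 0.936 0.343] tilt 69.9 ends [0.46  0.022 0.196] [0.466 0.092 0.222] tcp [0.47   0.1012 0.2177] grip 4.169588712975383 clock 6.225 F [-0.6 -0.3 -1.1]
```

Emit:
jog_arm:
  moves: [0,0,0,0,-0.75]

```text
clock: 6.4
tcp_pos: [0.47, 0.1011, 0.2176]
tcp_rot: [-0.0, 0.732, 0.681, -0.001]
ft_force: [-0.1, -0.5, -1.4]
grip_width: 0.0116
grasp_force: 19.5
```

```bash
python3 -c "
from h import *
rod()"
```

```text
side 88 wood axis [0.102 0.844 0.527] tilt 58.2 ends [0.46  0.028 0.179] [0.468 0.09  0.218] tcp [0.47   0.1011 0.2176] grip 19.470553658902645 clock 6.4 F [-0.1 -0.5 -1.4]
```

Emit:
jog_arm:
  moves: [0,0,0,0,-0.725,0,0,0,0,-0.75,0,0,0,0,-0.75]

```text
clock: 6.82
tcp_pos: [0.4706, 0.1013, 0.2187]
tcp_rot: [0.0, 0.732, 0.681, -0.0]
ft_force: [0.0, -0.0, -0.8]
grip_width: 0.0112
grasp_force: 19.5
```

```bash
python3 -c "
from h import *
rod()
s=manip.get_state();print(rel([.1,0,0]),rel([0,.1,0]))"
```

```text
side 87 wood axis [0.087 0.825 0.558] tilt 56.1 ends [0.461 0.029 0.178] [0.468 0.089 0.218] tcp [0.4706 0.1013 0.2187] grip 19.458192586898804 clock 6.825 F [ 0.  -0.  -0.8]
[ 9.65532183e-03  1.32983279e-01 -4.76852519e-06] [ 1.32983279e-01 -9.65532186e-03 -7.70267163e-07]
```

Emit:
jog_arm:
  moves: [0,0,0,0,-0.725,0,0,0,0,-0.725,0,0,0,0,-0.75,0,0,0,0,-0.75]

```text
clock: 7.38
tcp_pos: [0.4706, 0.1013, 0.2187]
tcp_rot: [-0.0, 0.732, 0.681, -0.0]
ft_force: [-0.6, 0.2, -0.7]
grip_width: 0.0111
grasp_force: 19.5
```

```bash
python3 -c "
from h import *
rod()"
```

```text
side 90 wood axis [0.064 0.835 0.546] tilt 56.9 ends [0.462 0.028 0.179] [0.467 0.089 0.218] tcp [0.4706 0.1013 0.2187] grip 19.457440674304962 clock 7.375 F [-0.6  0.2 -0.7]
```

Emit:
jog_arm:
  moves: [0,0,0,0,-0.7235,0,0,0,0,-0.7235,0,0,0,0,-0.75,0,0,0,0,-0.75]

```text
clock: 7.92
tcp_pos: [0.4706, 0.1013, 0.2187]
tcp_rot: [-0.0, 0.732, 0.681, -0.0]
ft_force: [-0.5, -0.5, -0.1]
grip_width: 0.0115
grasp_force: 19.5
```

```bash
python3 -c "
from h import *
rod()"
```

```text
side 207 wood axis [0.051 0.592 0.804] tilt 36.5 ends [0.466 0.047 0.156] [0.47  0.091 0.216] tcp [0.4706 0.1013 0.2187] grip 19.467319920659065 clock 7.925 F [-0.5 -0.5 -0.1]
```

Emit:
jog_arm:
  moves: [0,0,-0.048,0,-0.75,0.055,0.063,-0.048,0,-0.75,0.11,0.126,-0.048,0,-0.75,0.165,0.189,-0.048,0,-0.75,0.219,0.2515,-0.048,0,-0.75,0.219,0.2515,-0.048,0,-0.75,0.219,0.2515,-0.048,0,-0.7235,0.219,0.2515,-0.048,0,-0.7235,0.219,0.2515,-0.048,0,-0.75,0.219,0.2515,-0.048,0,-0.75]

```text
clock: 9.22
tcp_pos: [0.6703, 0.2512, 0.2561]
tcp_rot: [-0.0, 0.732, 0.681, 0.001]
ft_force: [-0.1, -0.0, -1.2]
grip_width: 0.0113
grasp_force: 19.5
```

```bash
python3 -c "
from h import *
rod();rod('top')"
```

```text
side 155 wood axis [0.055 0.59  0.805] tilt 36.4 ends [0.665 0.197 0.193] [0.669 0.24  0.252] tcp [0.6703 0.2512 0.2561] grip 19.459056369960308 clock 9.225 F [-0.1 -0.  -1.2]
top 95 wood axis [0.066 0.572 0.817] tilt 35.2 ends [0.665 0.2   0.191] [0.668 0.227 0.229] tcp [0.6704 0.2514 0.2558] grip 19.459816440939903 clock 9.275 F [ 0.2  0.1 -1.5]
```

Emit:
jog_arm:
  moves: [0,0,0,0,-0.7227,0,0,0,0,-0.7227,0,0,0,0,-0.75,0,0,0,0,-0.75]

```text
clock: 9.82
tcp_pos: [0.6706, 0.2515, 0.2546]
tcp_rot: [-0.0, 0.732, 0.681, -0.0]
ft_force: [-0.1, -0.3, -1.1]
grip_width: 0.0111
grasp_force: 19.5
```

```bash
python3 -c "
from h import *
rod();rod('top')"
```

```text
side 158 wood axis [0.064 0.596 0.801] tilt 36.8 ends [0.664 0.196 0.191] [0.669 0.241 0.251] tcp [0.6706 0.2515 0.2546] grip 19.45872377604246 clock 9.825 F [-0.1 -0.3 -1.1]
top 95 wood axis [0.069 0.573 0.816] tilt 35.3 ends [0.665 0.2   0.189] [0.669 0.228 0.229] tcp [0.6706 0.2515 0.2546] grip 19.459400922060013 clock 9.875 F [ 0.2  0.2 -1.7]
```

Emit:
jog_arm:
  moves: [0.0015,0.0018,0.06,0,-0.75,0.0015,0.0018,0.1,0,-0.75,0.0015,0.0018,0.13,0,-0.75,0.0015,0.0018,0.15,0,-0.75,0.0015,0.0018,0.166,0,-0.75,0.0015,0.0018,0.166,0,-0.75]

```text
clock: 10.68
tcp_pos: [0.6717, 0.2524, 0.1296]
tcp_rot: [-0.0, 0.732, 0.681, -0.001]
ft_force: [-0.2, -0.5, -1.3]
grip_width: 0.0115
grasp_force: 19.5
```

```bash
python3 -c "
from h import *
a,_=rod();b,_=rod('top')
cv2.imwrite('pics/jar1.png',np.hstack([cv2.resize(a[80:240,220:420],None,fx=2,fy=2),cv2.resize(b[120:280,180:380],None,fx=2,fy=2)])[:,:,::-1])"
```

```text
side 127 wood axis [0.057 0.599 0.799] tilt 37.0 ends [0.666 0.197 0.066] [0.67  0.241 0.124] tcp [0.6717 0.2524 0.1296] grip 19.547506347298622 clock 10.675 F [-0.2 -0.5 -1.3]
top 85 wood axis [0.064 0.598 0.799] tilt 37.0 ends [0.668 0.201 0.067] [0.671 0.233 0.109] tcp [0.6722 0.2526 0.1305] grip 19.546818248927593 clock 10.725 F [-0.3  0.3 -0.8]
```

View pics/jar1.png

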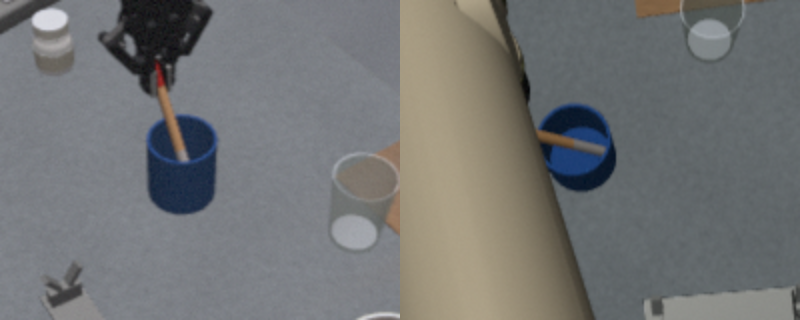

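The pictures show the foot and shaft inside the jar, with the steel at (603,150) in the right half, not touching the rim. Lower slightly and release.

Emit:
jog_arm:
  moves: [0,0,0.004,0,-0.75,0,0,0.004,0,-0.71,0,0,0.004,0,-0.6,0,0,0.004,0,-0.3,0,0,0.004,0,0,0,0,0.004,0,0,0,0,-0.02,0,0,0,0,-0.02,0,0]

```text
clock: 11.78
tcp_pos: [0.6734, 0.2527, 0.1481]
tcp_rot: [0.001, 0.732, 0.681, 0.002]
ft_force: [0.1, 0.2, 0.2]
grip_width: 0.0427
grasp_force: 0.0
```

```bash
python3 -c "
from h import *
rod();rod('top')"
```

```text
side 123 wood axis [0.026 0.598 0.801] tilt 36.8 ends [0.664 0.198 0.059] [0.666 0.242 0.117] tcp [0.6734 0.2527 0.1481] grip 0.0 clock 11.775 F [0.1 0.2 0.2]
top 81 wood axis [0.064 0.593 0.803] tilt 36.6 ends [0.664 0.2   0.056] [0.668 0.233 0.101] tcp [0.6729 0.2526 0.147 ] grip 0.0 clock 11.825 F [-0.4  0.8  0.7]
```

Emit:
jog_arm:
  moves: [0.0,0,-0.08,0,0,0.0,0,-0.1,0,0,0.016,-0.005,-0.1,0,0,0.016,-0.005,-0.1,0,0,0.016,-0.005,-0.1,0,0,0.016,-0.005,-0.03,0,0,0.016,-0.005,0.009,0,0,0.016,-0.005,0.009,0,0,0.016,-0.005,0.009,0,0]

```text
clock: 13.0
tcp_pos: [0.6698, 0.2646, 0.1397]
tcp_rot: [0.0, 0.732, 0.681, 0.0]
ft_force: [0.2, 0.3, 1.0]
grip_width: 0.0427
grasp_force: 0.0
```

```bash
python3 -c "
from h import *
a,d=rod();b,_=rod('top')
H=hsv(a);m=((H[...,0]<6)|(H[...,0]>174))&(H[...,1]>150);P=pts('side',a,d,m);P=P[(abs(P[:,0]-.67)<.05)&(abs(P[:,1]-.26)<.06)];i=np.argsort(P[:,2]);print('red',P[i[:5]].mean(0).round(3),P[i[-5:]].mean(0).round(3))
cv2.imwrite('pics/re.png',np.hstack([cv2.resize(a[80:240,220:420],None,fx=2,fy=2),cv2.resize(b[120:280,180:380],None,fx=2,fy=2)])[:,:,::-1])"
```

```text
side 125 wood axis [0.029 0.609 0.792] tilt 37.6 ends [0.664 0.197 0.059] [0.666 0.242 0.118] tcp [0.6698 0.2646 0.1397] grip 0.0 clock 13.0 F [0.2 0.3 1. ]
top 117 wood axis [0.032 0.607 0.794] tilt 37.4 ends [0.665 0.201 0.058] [0.668 0.247 0.118] tcp [0.6701 0.2647 0.1404] grip 0.0 clock 13.05 F [ 0.9 -0.5  0.4]
red [0.667 0.245 0.119] [0.663 0.269 0.165]
```

View pics/re.png

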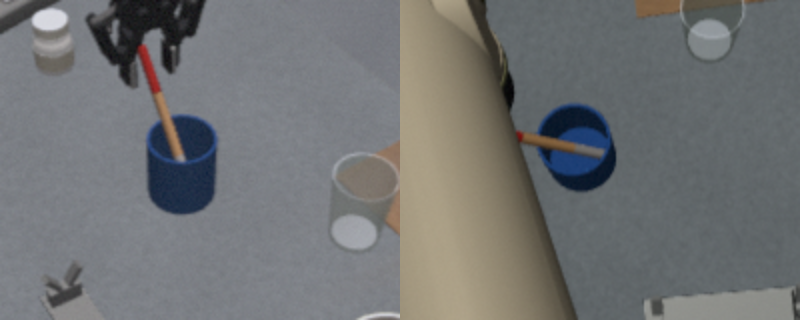

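Both fingers straddle the red end and the stirrer leans steadily in the jar (right view, foot at (603,152)). Close, then lift out along its axis.

Emit:
jog_arm:
  moves: [0,0,0,0,-0.5,0,0,0,0,-0.65,0,0,0,0,-0.75,0,0,0,0,-0.75,0.019,0,-0.026,0,-0.75,0.038,-0.001,-0.051,0,-0.75,0.057,-0.001,-0.077,0,-0.75,0.077,-0.001,-0.102,0,-0.75,0.096,-0.002,-0.14,0,-0.75,0.096,-0.002,-0.15,0,-0.75]

```text
clock: 14.35
tcp_pos: [0.6731, 0.3383, 0.2526]
tcp_rot: [0.0, 0.731, 0.682, 0.001]
ft_force: [0.2, -0.5, -0.4]
grip_width: 0.0113
grasp_force: 19.6
```

```bash
python3 -c "
from h import *
a,d=rod();b,_=rod('top')"
```

```text
side 138 wood axis [0.037 0.603 0.797] tilt 37.2 ends [0.667 0.271 0.172] [0.67  0.316 0.231] tcp [0.6731 0.3383 0.2526] grip 19.598799347877502 clock 14.35 F [ 0.2 -0.5 -0.4]
top 179 wood axis [0.04  0.605 0.795] tilt 37.3 ends [0.668 0.273 0.171] [0.671 0.319 0.231] tcp [0.6733 0.337  0.2526] grip 19.607269763946533 clock 14.4 F [ 0.9 -0.1 -0.1]
```

Now let it droop toward upright, with progressively lower grip.

Emit:
jog_arm:
  moves: [0,0,0,0,-0.7225,0,0,0,0,-0.7225,0,0,0,0,-0.7225,0,0,0,0,-0.73]

```text
clock: 14.95
tcp_pos: [0.6728, 0.3365, 0.2507]
tcp_rot: [-0.0, 0.732, 0.681, -0.0]
ft_force: [0.3, -0.1, -1.1]
grip_width: 0.0114
grasp_force: 7.9
```

```bash
python3 -c "
from h import *
a,d=rod()"
```

```text
side 116 wood axis [0.028 0.4   0.916] tilt 23.6 ends [0.668 0.291 0.155] [0.67  0.321 0.223] tcp [0.6728 0.3365 0.2507] grip 7.940334677696228 clock 14.95 F [ 0.3 -0.1 -1.1]
```

Emit:
jog_arm:
  moves: [0,0,0,0,-0.722,0,0,0,0,-0.722,0,0,0,0,-0.722]

```text
clock: 15.38
tcp_pos: [0.6729, 0.3367, 0.251]
tcp_rot: [-0.0, 0.732, 0.681, -0.0]
ft_force: [0.5, -0.5, -1.7]
grip_width: 0.012
grasp_force: 2.4
```

```bash
python3 -c "
from h import *
a,d=rod()"
```

```text
side 120 wood axis [0.03  0.4   0.916] tilt 23.6 ends [0.668 0.292 0.156] [0.671 0.321 0.223] tcp [0.6729 0.3367 0.251 ] grip 2.440015487372875 clock 15.375 F [ 0.5 -0.5 -1.7]
```

Emit:
jog_arm:
  moves: [0,0,0,0,-0.7212,0,0,-0.07,0,-0.7212,0,0,-0.07,0,-0.7212,0,0,-0.07,0,-0.73]

```text
clock: 15.92
tcp_pos: [0.6731, 0.3366, 0.3036]
tcp_rot: [0.0, 0.732, 0.681, 0.0]
ft_force: [-0.0, -0.1, -1.3]
grip_width: 0.0116
grasp_force: 7.9
```

```bash
python3 -c "
from h import *
a,d=rod()"
```

```text
side 93 wood axis [0.003 0.044 0.999] tilt 2.5 ends [0.671 0.33  0.196] [0.671 0.333 0.271] tcp [0.6731 0.3366 0.3036] grip 7.868352234363556 clock 15.925 F [-0.  -0.1 -1.3]
```

Emit:
jog_arm:
  moves: [0,0,0,0,-1,-0.05,0.0027,0,0,-1,-0.12,0.0065,0,0,-1,-0.19,0.01,0,0,-1,-0.26,0.014,0,0,-1,-0.33,0.018,0,0,-1,-0.4,0.0215,0,0,-1,-0.47,0.025,0,0,-1,-0.54,0.029,0,0,-1,-0.6,0.0323,0,0,-1]
  force: 100

```text
clock: 17.23
tcp_pos: [0.6638, -0.1161, 0.3029]
tcp_rot: [-0.0, 0.733, 0.681, -0.0]
ft_force: [0.1, 0.2, -0.7]
grip_width: 0.0095
grasp_force: 97.5
```

Emit:
jog_arm:
  moves: [-0.039,0.002,0,0,-1,-0.039,0.002,0,0,-1,-0.039,0.002,0,0,-1,-0.039,0.002,0,0,-1]

```text
clock: 17.73
tcp_pos: [0.6642, -0.1413, 0.3032]
tcp_rot: [-0.0, 0.731, 0.682, 0.0]
ft_force: [-0.5, -0.3, -2.0]
grip_width: 0.0098
grasp_force: 97.6
```

```bash
python3 -c "
from h import *
a,d=rod();b,_=rod('top')
s=manip.get_state();print(rel(np.array([.664,-.151,.19])-s['tcp_pos']),rel([.1,0,0]),s['q'])
cv2.imwrite('pics/bowl1.png',np.hstack([cv2.resize(a[130:330,320:520],None,fx=2,fy=2),cv2.resize(b[80:280,320:520],None,fx=2,fy=2)])[:,:,::-1])"
```

```text
side 23 wood axis [-0.306  0.359  0.882] tilt 28.1 ends [ 0.663 -0.146  0.26 ] [ 0.657 -0.138  0.278] tcp [ 0.6642 -0.1413  0.3032] grip 97.561354637146 clock 17.725 F [-0.5 -0.3 -2. ]
top 90 wood axis [0.007 0.06  0.998] tilt 3.5 ends [ 0.662 -0.139  0.198] [ 0.662 -0.134  0.269] tcp [ 0.6642 -0.1414  0.3033] grip 97.56166219711304 clock 17.775 F [ 0.2 -0.7 -0. ]
[-0.01244882  0.00071546  0.15110783] [ 9.38445752e-03  1.33002666e-01 -2.58139347e-05] [-0.19382124  0.5445169   0.61309523  1.11058858 -0.303038    1.57145803
  0.27737128]
```

View pics/bowl1.png

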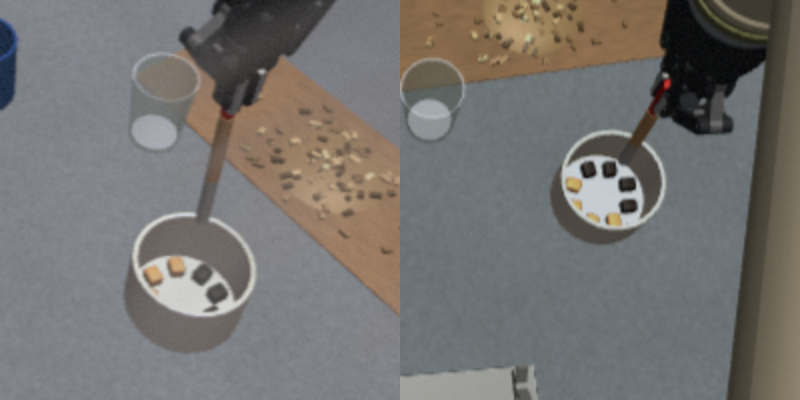

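The bowl is undisturbed: black pieces form the upper-right arc around (610,170) and tan ones the lower-left around (590,205). The foot sits above the bowl's centre. Descend there, then spiral out.

Emit:
jog_arm:
  moves: [-0.0013,0,0.06,0,-1,-0.0013,0,0.11,0,-1,-0.0013,0,0.14,0,-1,-0.0013,0,0.158,0,-1,-0.0013,0,0.1683,0,-1,-0.0013,0,0.1683,0,-1]

```text
clock: 18.58
tcp_pos: [0.6639, -0.1441, 0.1774]
tcp_rot: [0.0, 0.732, 0.681, 0.0]
ft_force: [-0.1, -0.0, -0.7]
grip_width: 0.0101
grasp_force: 97.6
```

Emit:
jog_arm:
  moves: [-0.0065,-0.0113,0,0,-1,0,-0.02,0,0,-1,0.0114,-0.0245,0,0,-1,0.0253,-0.0212,0,0,-1,0.0357,-0.013,0,0,-1,0.04,0,0,0,-1]

```text
clock: 19.32
tcp_pos: [0.6666, -0.1149, 0.1775]
tcp_rot: [0.001, 0.732, 0.681, -0.001]
ft_force: [-0.4, -5.4, -0.2]
grip_width: 0.0095
grasp_force: 97.7
```

Emit:
jog_arm:
  moves: [-0.002,0.0124,0,0,-1,-0.0076,0.0235,0,0,-1,-0.0165,0.0324,0,0,-1,-0.0276,0.038,0,0,-1,-0.04,0.04,0,0,-1,-0.0524,0.038,0,0,-1,-0.0635,0.0324,0,0,-1,-0.0724,0.0235,0,0,-1,-0.078,0.0124,0,0,-1,-0.08,0,0,0,-1]

```text
clock: 20.58
tcp_pos: [0.6609, -0.1743, 0.1774]
tcp_rot: [-0.0, 0.732, 0.681, 0.0]
ft_force: [0.0, 0.4, -1.3]
grip_width: 0.0095
grasp_force: 97.6
```

Emit:
jog_arm:
  moves: [0.002,-0.0124,0,0,-1,0.0076,-0.0235,0,0,-1,0.0165,-0.0324,0,0,-1,0.0276,-0.038,0,0,-1,0.04,-0.04,0,0,-1,0.0524,-0.038,0,0,-1,0.0635,-0.0324,0,0,-1,0.0724,-0.0235,0,0,-1,0.078,-0.0124,0,0,-1,0.08,0,0,0,-1]

```text
clock: 21.82
tcp_pos: [0.6665, -0.1136, 0.1769]
tcp_rot: [-0.0, 0.732, 0.681, -0.0]
ft_force: [-0.3, -1.0, -1.8]
grip_width: 0.0093
grasp_force: 97.6
```

```bash
cat > b.py <<'E'
from h import *
a,da=rod();b,db=rod('top')
for n,p,d,bb in(("top",b,db,(slice(130,210),slice(390,465))),("side",a,da,(slice(230,310),slice(370,455)))):
    m=np.zeros((400,640),bool);m[bb]=1;P=pts(n,p,d,m);P=P[(P[:,2]>.070)&(P[:,2]<.082)];print(n,"bowl",circ(P))
import sys
cv2.imwrite(f'pics/{sys.argv[1]}.png',np.hstack([cv2.resize(a[200:320,350:470],None,fx=3,fy=3),cv2.resize(b[110:230,365:485],None,fx=3,fy=3)])[:,:,::-1])
E
python3 b.py st1
```

```text
side 29 wood axis [ 0.781 -0.624  0.018] tilt 89.0 ends [ 0.67  -0.104  0.02 ] [ 0.706 -0.133  0.021] tcp [ 0.6665 -0.1136  0.1769] grip 97.61683344841003 clock 21.825 F [-0.3 -1.  -1.8]
top 58 wood axis [0.02  0.079 0.997] tilt 4.7 ends [ 0.664 -0.113  0.064] [ 0.666 -0.107  0.141] tcp [ 0.6672 -0.1137  0.1767] grip 97.60067582130432 clock 21.875 F [-1.4  0.4 -1. ]
top bowl (array([ 0.66504897, -0.14800957]), np.float64(0.05331251794554818))
side bowl (array([ 0.66255179, -0.15324291]), np.float64(0.053478729211129894))
```

View pics/st1.png

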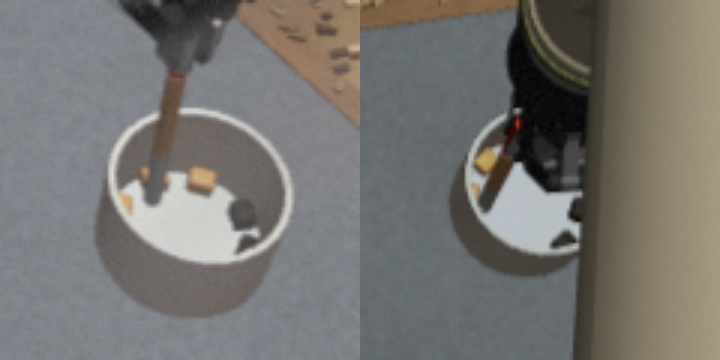

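The bowl hasn't moved, and at r = 30 mm the pieces were mostly pushed out to the wall. The stirrer is still upright in the left view, with its foot at (153,200). I'll widen to 36 mm so the pieces get carried round.

Emit:
jog_arm:
  moves: [-0.001,0.0127,0,0,-1,-0.006,0.0247,0,0,-1,-0.0147,0.0348,0,0,-1,-0.0264,0.0418,0,0,-1,-0.04,0.045,0,0,-1,-0.0542,0.0437,0,0,-1,-0.0676,0.038,0,0,-1,-0.0788,0.0282,0,0,-1,-0.0857,0.0148,0,0,-1,-0.088,0,0,0,-1]

```text
clock: 23.18
tcp_pos: [0.6609, -0.181, 0.1779]
tcp_rot: [0.001, 0.732, 0.681, 0.0]
ft_force: [2.3, 2.3, -0.5]
grip_width: 0.0095
grasp_force: 97.7
```

Emit:
jog_arm:
  moves: [0.0023,-0.0148,0,0,-1,0.0092,-0.0282,0,0,-1,0.0198,-0.0388,0,0,-1,0.0332,-0.0457,0,0,-1,0.048,-0.048,0,0,-1,0.0628,-0.0457,0,0,-1,0.0762,-0.0388,0,0,-1,0.0868,-0.0282,0,0,-1,0.0937,-0.0148,0,0,-1,0.096,0,0,0,-1]

```text
clock: 24.42
tcp_pos: [0.6673, -0.1078, 0.177]
tcp_rot: [-0.0, 0.732, 0.681, -0.0]
ft_force: [0.5, -0.3, -0.8]
grip_width: 0.0094
grasp_force: 97.9
```

```bash
python3 b.py st2
```

```text
side 98 wood axis [ 0.251 -0.968  0.002] tilt 89.9 ends [ 0.685 -0.111  0.02 ] [ 0.703 -0.177  0.02 ] tcp [ 0.6673 -0.1078  0.177 ] grip 97.93533682823181 clock 24.425 F [ 0.5 -0.3 -0.8]
top 55 wood axis [0.004 0.052 0.999] tilt 3.0 ends [ 0.666 -0.105  0.065] [ 0.666 -0.101  0.14 ] tcp [ 0.6683 -0.1077  0.1768] grip 97.78311252593994 clock 24.475 F [-0.9  0.7 -0.2]
top bowl (array([ 0.66230422, -0.14888845]), np.float64(0.05346608845169355))
side bowl (array([ 0.65994149, -0.15407108]), np.float64(0.05378904316063189))
```

View pics/st2.png

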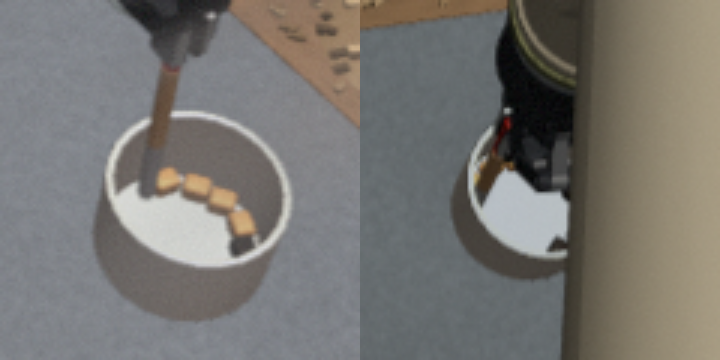

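Left view: the tan pieces have been carried round from (140,190) to (165–245,180–225), pushing the blacks ahead of them. The bowl crept about 2.7 mm, so I'll recentre on it and stir a little narrower at 34 mm.

Emit:
jog_arm:
  moves: [-0.0036,0.0113,0,0,-1,-0.0101,0.0239,0,0,-1,-0.0201,0.0339,0,0,-1,-0.0327,0.0404,0,0,-1,-0.0467,0.0426,0,0,-1,-0.0607,0.0404,0,0,-1,-0.0733,0.0339,0,0,-1,-0.0833,0.0239,0,0,-1,-0.0898,0.0113,0,0,-1,-0.092,-0.0027,0,0,-1]

```text
clock: 25.78
tcp_pos: [0.659, -0.1769, 0.1776]
tcp_rot: [0.0, 0.732, 0.681, 0.0]
ft_force: [0.3, 1.6, 0.0]
grip_width: 0.0095
grasp_force: 97.8
```

Emit:
jog_arm:
  moves: [0.0022,-0.014,0,0,-1,0.0087,-0.0266,0,0,-1,0.0187,-0.0366,0,0,-1,0.0313,-0.0431,0,0,-1,0.0453,-0.0453,0,0,-1,0.0593,-0.0431,0,0,-1,0.0719,-0.0366,0,0,-1,0.0819,-0.0266,0,0,-1,0.0884,-0.014,0,0,-1,0.0906,0,0,0,-1]

```text
clock: 27.02
tcp_pos: [0.6638, -0.1095, 0.1765]
tcp_rot: [-0.001, 0.732, 0.681, -0.002]
ft_force: [-3.4, -3.3, 0.3]
grip_width: 0.0097
grasp_force: 98.1
```

```bash
python3 b.py st3
```

```text
side 34 wood axis [0.658 0.753 0.019] tilt 88.9 ends [ 0.682 -0.183  0.02 ] [ 0.699 -0.163  0.021] tcp [ 0.6638 -0.1095  0.1765] grip 98.10280323028564 clock 27.025 F [-3.4 -3.3  0.3]
top 46 wood axis [0.02  0.072 0.997] tilt 4.3 ends [ 0.66  -0.109  0.071] [ 0.662 -0.104  0.145] tcp [ 0.6647 -0.1095  0.1763] grip 98.03268313407898 clock 27.075 F [-2.3 -2.3 -0.3]
top bowl (array([ 0.65887263, -0.14293545]), np.float64(0.05304797014526252))
side bowl (array([ 0.65581499, -0.14955737]), np.float64(0.05347269436929914))
```

The bowl crept about 6 mm further, so I'll ease off the wall, recentre, and do the remaining round narrower (27 mm).

Emit:
jog_arm:
  moves: [-0.0058,-0.0013,0,0,-1,-0.006,0.009,0,0,-1,-0.0115,0.0178,0,0,-1,-0.0201,0.0249,0,0,-1,-0.0309,0.0278,0,0,-1,-0.0422,0.0272,0,0,-1,-0.0527,0.0232,0,0,-1,-0.0615,0.0161,0,0,-1,-0.0676,0.0066,0,0,-1,-0.0705,-0.0042,0,0,-1]

```text
clock: 28.38
tcp_pos: [0.6566, -0.1619, 0.1773]
tcp_rot: [-0.0, 0.732, 0.681, 0.0]
ft_force: [0.0, -0.2, -2.1]
grip_width: 0.0095
grasp_force: 97.8
```

```bash
python3 b.py st4
```

```text
side 43 wood axis [-0.735 -0.677  0.032] tilt 88.2 ends [ 0.7   -0.163  0.02 ] [ 0.68  -0.181  0.021] tcp [ 0.6566 -0.1619  0.1773] grip 97.80809283256531 clock 28.375 F [ 0.  -0.2 -2.1]
top 88 wood axis [-0.969 -0.248  0.012] tilt 89.3 ends [ 0.705 -0.165  0.019] [ 0.629 -0.184  0.02 ] tcp [ 0.6559 -0.1623  0.1775] grip 97.80719876289368 clock 28.425 F [-0.1 -0.9 -0.1]
top bowl (array([ 0.65940145, -0.1427672 ]), np.float64(0.05344263287862547))
side bowl (array([ 0.65633693, -0.14699937]), np.float64(0.05307602450623086))
```

Emit:
jog_arm:
  moves: [0.0006,-0.0113,0,0,-1,0.0046,-0.0218,0,0,-1,0.0117,-0.0306,0,0,-1,0.0212,-0.0367,0,0,-1,0.032,-0.0396,0,0,-1,0.0433,-0.039,0,0,-1,0.0538,-0.035,0,0,-1,0.0626,-0.0279,0,0,-1,0.0687,-0.0184,0,0,-1,0.0716,-0.0076,0,0,-1]

```text
clock: 29.72
tcp_pos: [0.6558, -0.1078, 0.1772]
tcp_rot: [-0.0, 0.732, 0.681, -0.0]
ft_force: [-2.7, -2.0, 0.4]
grip_width: 0.0097
grasp_force: 98.1
```

Emit:
jog_arm:
  moves: [-0.0006,0.0113,0,0,-1,-0.0046,0.0218,0,0,-1,-0.0117,0.0306,0,0,-1,-0.0212,0.0367,0,0,-1,-0.032,0.0396,0,0,-1,-0.0433,0.039,0,0,-1,-0.0538,0.035,0,0,-1,-0.0626,0.0279,0,0,-1,-0.0687,0.0184,0,0,-1,-0.0716,0.0076,0,0,-1]

```text
clock: 30.98
tcp_pos: [0.6566, -0.162, 0.1773]
tcp_rot: [-0.0, 0.732, 0.681, -0.0]
ft_force: [-0.6, -0.7, -0.6]
grip_width: 0.0098
grasp_force: 97.8
```

```bash
python3 b.py st5
```

```text
side 39 wood axis [0.715 0.699 0.002] tilt 89.9 ends [ 0.681 -0.181  0.021] [ 0.699 -0.163  0.021] tcp [ 0.6566 -0.162   0.1773] grip 97.8083610534668 clock 30.975 F [-0.6 -0.7 -0.6]
top 95 wood axis [-0.966 -0.256  0.017] tilt 89.0 ends [ 0.705 -0.164  0.019] [ 0.629 -0.184  0.021] tcp [ 0.6558 -0.1623  0.1775] grip 97.80675888061523 clock 31.025 F [-0.5 -1.2 -0.5]
top bowl (array([ 0.65962681, -0.14252699]), np.float64(0.05333857062339588))
side bowl (array([ 0.65647884, -0.14696264]), np.float64(0.053295004740616235))
```

View pics/st5.png

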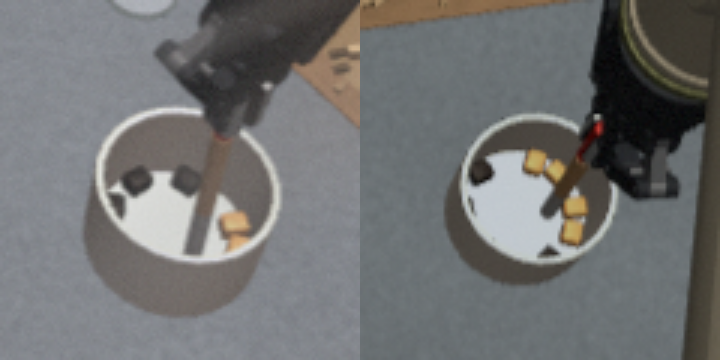

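Both kinds have changed sides: tan pieces now at (535–575,160–230) in the right view where the blacks started, and blacks on the left and bottom, with the bowl steady. Move to the centre, lift out, and measure the jar again.

Emit:
jog_arm:
  moves: [0.018,-0.0019,0,0,-1,0.034,-0.0036,0,0,-1,0.034,-0.0036,-0.03,0,-1,0.034,-0.0036,-0.09,0,-1,0.034,-0.0036,-0.165,0,-1,0.034,-0.0036,-0.165,0,-1,0.1,-0.007,-0.165,0,-1,0.18,-0.012,-0.165,0,-1,0.26,-0.016,-0.165,0,-1,0.3,-0.019,-0.165,0,-1]

```text
clock: 32.33
tcp_pos: [0.6587, 0.0706, 0.2994]
tcp_rot: [-0.001, 0.73, 0.684, -0.0]
ft_force: [0.4, -0.6, -0.5]
grip_width: 0.0095
grasp_force: 97.8
```

Run:
```python
from h import *
a,da=rod();b,db=rod('top')
for n,p,d in(("top",b,db),("side",a,da)):
    H=hsv(p);yy,xx=np.mgrid[:400,:640];m=(H[...,0]>100)&(H[...,0]<125)&(H[...,1]>130)&(xx>230)&(xx<345)&(yy>100)
    P=pts(n,p,d,m);P=P[P[:,2]>.078];print(n,"jar",len(P),circ(P))
s=manip.get_state();print(rel(np.array([.6665,.184,.3])-s["tcp_pos"]),rel([.1,0,0]),rel([0,.1,0]))
```

```text
side 100 wood axis [0.016 0.054 0.998] tilt 3.2 ends [0.656 0.063 0.194] [0.657 0.067 0.263] tcp [0.6587 0.0706 0.2994] grip 97.84049391746521 clock 32.325 F [ 0.4 -0.6 -0.5]
  return _methods._mean(a, axis=axis, dtype=dtype,
  ret = um.true_divide(
h.py:25: RuntimeWarning: Mean of empty slice.
  c=np.median(P,0);P=P[np.linalg.norm(P-c,axis=1)<.05];c=P.mean(0);w=np.linalg.svd(P-c)[2][0];w*=np.sign(w[2]);e=(P-c)@w
Traceback (most recent call last):
  File "h.py", line 28, in rod
    print(n,len(P),"wood axis",w.round(3),"tilt",np.degrees(np.arccos(w[2])).round(1),"ends",(c+w*e.min()).round(3),(c+w*e.max()).round(3),"tcp",t.round(4),"grip",s["grasp_force"],"clock",s["clock"],"F",np.round(s["ft_force"],1))
                                                                                                  ~~~~~^^
ValueError: zero-size array to reduction operation minimum which has no identity
```

Run:
```python
from h import *
for n in("top","side"):
    p,d=viewer.capture(n)
    H=hsv(p);yy,xx=np.mgrid[:400,:640];m=(H[...,0]>100)&(H[...,0]<125)&(H[...,1]>130)&(xx>230)&(xx<345)&(yy>100)
    P=pts(n,p,d,m);P=P[P[:,2]>.078];print(n,"jar",len(P),circ(P))
s=manip.get_state();print(rel(np.array([.6665,.184,.3])-s["tcp_pos"]),rel([.1,0,0]),rel([0,.1,0]))
```

```text
top jar 220 (array([0.66760007, 0.19764584]), np.float64(0.03759479728449639))
side jar 225 (array([0.66519203, 0.19371631]), np.float64(0.03757981904390187))
[ 0.15832912 -0.00108486 -0.00017502] [ 0.00929455  0.13300883 -0.00020012] [ 1.33008970e-01 -9.29462248e-03 -4.22235819e-05]
```

Emit:
jog_arm:
  moves: [0.05,0,0,0,-1,0.11,0,0,0,-1,0.16,-0.0005,0,0,-1,0.16,-0.0005,0,0,-1,0.16,-0.0005,0,0,-1,0.16,-0.0005,0,0,-1]

```text
clock: 33.28
tcp_pos: [0.668, 0.181, 0.3012]
tcp_rot: [0.0, 0.733, 0.68, -0.0]
ft_force: [0.1, -0.1, -0.7]
grip_width: 0.0098
grasp_force: 97.8
```

Run:
```python
from h import *
rod()
s=manip.get_state();print(s["tcp_pos"],s["q"],s["tcp_rot"])
```

```text
side 99 wood axis [0.004 0.056 0.998] tilt 3.2 ends [0.665 0.173 0.194] [0.665 0.177 0.268] tcp [0.668  0.181  0.3012] grip 97.8395676612854 clock 33.275 F [ 0.1 -0.1 -0.7]
[0.66800625 0.18135983 0.30127545] [-0.6131672   0.5649507   0.53588695  1.06429998 -0.27632632  1.57773795
 -0.22558242] [ 3.10186020e-04  7.33214826e-01  6.79997000e-01 -5.04594775e-05]
```

Emit:
jog_arm:
  moves: [0.0027,0,0.05,0,-1,0.0027,0,0.1,0,-1,0.0027,0,0.135,0,-1,0.0027,0,0.157,0,-1,0.0027,0,0.166,0,-1,0.0027,0,0.166,0,-1,0.0027,0,0.166,0,-0.74,0.0027,0,0.166,0,-0.727,0.0027,0,0.166,0,-0.727]
  force: 20

```text
clock: 34.45
tcp_pos: [0.6681, 0.1856, 0.177]
tcp_rot: [0.0, 0.732, 0.681, 0.0]
ft_force: [-0.1, 0.9, -1.5]
grip_width: 0.0122
grasp_force: 8.0
```

Run:
```python
from h import *
rod()
```

```text
side 80 wood axis [-0.024  0.045  0.999] tilt 2.9 ends [0.667 0.178 0.07 ] [0.665 0.182 0.144] tcp [0.6681 0.1856 0.177 ] grip 7.989093661308289 clock 34.45 F [-0.1  0.9 -1.5]
```

Emit:
jog_arm:
  moves: [0.011,0,0.006,0,-0.727,0.023,0,0.008,0,-0.727,0.034,0,0.011,0,-0.727,0.044,0,0.0133,0,-0.727,0.054,0,0.017,0,-0.727,0.063,0,0.021,0,-0.727,0.063,0,0.021,0,-0.727]

```text
clock: 35.38
tcp_pos: [0.6716, 0.2351, 0.1615]
tcp_rot: [-0.0, 0.731, 0.682, 0.001]
ft_force: [-0.0, 1.4, 5.2]
grip_width: 0.0117
grasp_force: 8.8
```

Run:
```python
from h import *
rod()
```

```text
side 108 wood axis [0.021 0.321 0.947] tilt 18.8 ends [0.668 0.198 0.066] [0.669 0.222 0.136] tcp [0.6716 0.2351 0.1615] grip 8.827387690544128 clock 35.375 F [-0.   1.4  5.2]
```

Emit:
jog_arm:
  moves: [0.013,0,0.003,0,-0.726,0.025,0,0.008,0,-0.726,0.036,0,0.013,0,-0.726,0.041,0,0.018,0,-0.726,0.044,0,0.024,0,-0.726,0.044,0,0.024,0,-0.726]

```text
clock: 36.17
tcp_pos: [0.6733, 0.2651, 0.1417]
tcp_rot: [-0.0, 0.732, 0.681, -0.001]
ft_force: [-0.2, -0.2, -0.2]
grip_width: 0.0116
grasp_force: 6.1
```

Run:
```python
from h import *
rod()
p,d=viewer.capture("side")
H=hsv(p);yy,xx=np.mgrid[:400,:640];m=(H[...,0]>100)&(H[...,0]<125)&(H[...,1]>130)&(xx>230)&(xx<345)&(yy>100)
P=pts("side",p,d,m);P=P[P[:,2]>.078];print("jar",len(P),circ(P))
```

```text
side 122 wood axis [0.051 0.594 0.803] tilt 36.6 ends [0.667 0.201 0.063] [0.671 0.244 0.122] tcp [0.6733 0.2651 0.1417] grip 6.0790519416332245 clock 36.175 F [-0.2 -0.2 -0.2]
jar 204 (array([0.66516499, 0.19355658]), np.float64(0.03750170610630812))
```

Emit:
jog_arm:
  moves: [0,0,0,0,-0.715,0,0,0,0,-0.6,0,0,0,0,-0.3,0,0,0,0,0,0,0,0,0,0,0,0,-0.05,0,0,0,0,-0.12,0,0,0,0,-0.18,0,0,0,0,-0.18,0,0,0,0,-0.18,0,0]

```text
clock: 37.52
tcp_pos: [0.6736, 0.2655, 0.2772]
tcp_rot: [-0.0, 0.732, 0.681, -0.0]
ft_force: [-0.3, -0.4, -1.1]
grip_width: 0.0425
grasp_force: 0.0
```

Emit:
jog_arm:
  moves: [0.06,0,0,0,0,0.12,0,0,0,0,0.18,0,0,0,0,0.18,0,0,0,0,0.18,0,0,0,0]

```text
clock: 38.15
tcp_pos: [0.6833, 0.3997, 0.2754]
tcp_rot: [-0.0, 0.732, 0.681, -0.002]
ft_force: [0.9, 0.3, 0.5]
grip_width: 0.0428
grasp_force: 0.0
```

Run:
```python
from h import *
a,_=viewer.capture("side");b,_=viewer.capture("top");print(manip.get_state()["clock"],manip.get_state()["tcp_pos"])
cv2.imwrite("pics/end.png",np.hstack([cv2.resize(a[80:320,260:460],None,fx=2,fy=2),cv2.resize(b[80:320,250:450],None,fx=2,fy=2)])[:,:,::-1])
```

```text
38.25 [0.68375458 0.39865223 0.27722085]
```

View pics/end.png

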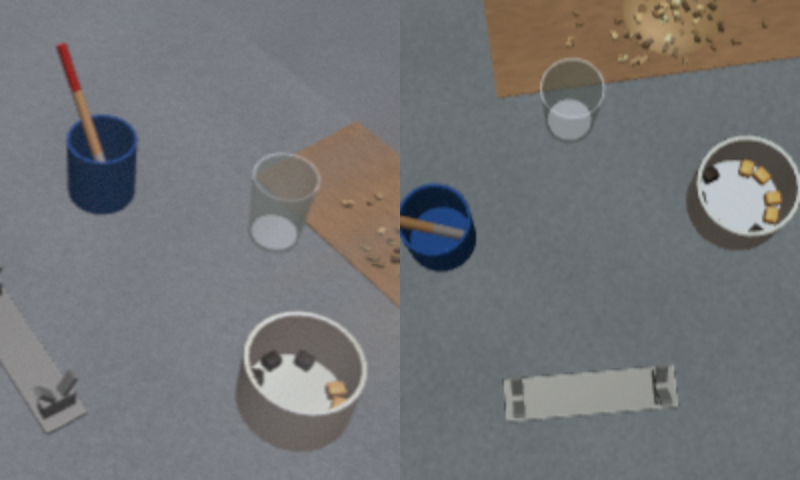

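The stirrer leans in the jar at (95,130) in the left view. All four tan pieces now lie in the half where the blacks started, the blacks lie opposite, and nothing is outside the bowl. Hand in.

```bash
python3 -c "
from rig import manip
print(manip.hand_in())"
```

```text
the job is handed in; nothing more can be done
None
```

I handed the job in at 38 s: about four and a half rounds of stirring (27–36 mm radius) moved both colours to opposite sides of the bowl, no pieces were seen outside it, and the stirrer leans foot-first in the unmoved jar; the bowl slid about 8 mm while I stirred.

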